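Open the blue-wheeled gate valve by half a turn of its stem

ROBOT

A 6-joint arm with a two-finger parallel gripper is mounted at the origin on the work surface. World frame = base frame: x ahead of the robot, y to its left, z up, the work surface at z = 0. Lengths are in m, angles in rad, forces in N, time in s.
With the tool pointing down it reaches from about 0.25 to 0.725 m from the base axis. Payload 4 kg.
Tool frame: the origin (TCP) lies at the very end of the fingers, on their centre line; the grasp point (between the pads) lies arm.hold_point_z behind it (arm.hold_point_z is the distance from the TCP to the grasp point, in m); z points along the fingers, x is the direction in which the jaws open and shut, and the axes are right-handed (so a half turn about z gives the same grasp; the last joint's range is limited). The gripper opens to 85 mm and grips with 20 to 120 N. Pads are 22 mm wide; open, the fingers measure 114 mm over their backs; the gripper's body (76 mm by 85 mm) begins 54 mm behind the grasp point. The pads swing forward as they close: fully open they stand 13 mm farther back than shut.
Start: joints at [-1.206, 0.241, 0.005, 1.335, 0, 1.571], TCP at [0.178, -0.467, 0.231] pointing down, gripper open.
Joint ranges: [-2.72, 2.72], [-1.05, 1.87], [-1.09, 1.28], [-1.99, 2.15], [-1.42, 1.44], [-3.14, 3.14]. Speed limits (rad/s): [2.79, 2.79, 3.14, 3.14, 3.14, 3.14].

INTERFACE

Orientations are given as a 3x3 rotation matrix whose columns are the frame's x, y, z axes.
In Python, from bench import monitor, capture, camera_info, order, arm gives the robot as it stands. The module is installed in compiled form; this text tells all that it offers.
- The arm moves only by the shell command python3 -m handwheel 'ROWS' [FORCE]. ROWS is JSON, a list of rows, each a list of 3 entries, a list of its own where there are three numbers: the turn, a rotation vector about the world's x, y, z in degrees, then the shift along the world's x, y, z in m, then the finger opening in m, from 0 to 0.0854. A call has exactly 8 rows; each row is the pose to reach, as a shift and turn from the pose commanded when the call began; what a row does not reach only later rows make up. A row lasts 1/12 s, in which the tool goes at most 41.7 mm and 7.16 degrees, less where a joint would pass 70% of its speed; a pose out of reach is approached as far as the arm can. A call with a gripper value outside its range is refused whole. The fingers move at their own pace and stop on an object; FORCE is the grip in N (left out, the last holds). Time passes only in rows, so rows that repeat a pose let the fingers close, or fill a call up. It gives the time, the measured TCP pose, the force and the opening at its end, in the units of the state.
- monitor.read_state(): the state, without advancing time (a new reading comes with each control period).
- capture(name): name is "scene" or "top" or "wrist"; returns (picture, depth): 480x640x3 uint8, red, green, blue; 480x640 float32, m along the optical axis (not along the pixel's ray), 0 where there is no reading.
- camera_info(name): a dict with "fx", "fy", "cx", "cy" (pixels), "eye" and "attitude" of the camera in the world. Camera axes: x right, y down, z forward; pixel columns grow to the right and rows downward; lengths in m; the calibration is good to about 2 mm. A picture is of the moment at which its call begins: read the wrist's pose just before it. camera_info takes no time and is no camera call; for the wrist camera it gives the pose at the moment of the call.
- order.job_done(): hands the job in, once; it reports no verdict.
The state is a dict: "time_s": time; "q": joint angles; "qvel": joint speeds; "effort": joint torques, N m; "ee_pos": TCP position; "tool_rot": TCP orientation; "ft_force": force on the tool from outside, world axes, zero at the start; "torque": the same for the moment, N m; "grip_width": finger opening in m.
Only numpy, scipy, OpenCV 4.12 (cv2) and the standard library are available. Lean on these libraries where they do the work, as an engineer would, in place of code of your own. Each camera call takes 0.05 s, during which the arm holds its last target.

TASK

Open the gate valve with the blue handwheel: turn the wheel counter-clockwise (seen from above) by its crank knob, first through the free play and then on until the stem itself has made half a turn, so that its yellow pointer has swung from the white mark round to the green mark. Then let go of the knob, and leave the valve with the red handwheel alone.

Things in the scene. Friction and masses are not known exactly. Their poses are not given: they have to be found in the camera images.
- blue_knob (a point): Black crank knob on the rim of the blue handwheel (113 mm over the rim, three spokes): upright cylinder, 22 mm diameter, 50 mm tall, 50 mm from the wheel's axis. Point: on its axis, 20 mm below its top, 33 mm above the rim's top; hub, spokes and rim lie lower than its foot. It spins freely on its pin, so a gripper can hold it all the way round without turning itself.
- blue_hub (a point): Centre of the blue handwheel on its upright axis, 121 mm above the table; belongs to the fixed valve. z up, x towards the green mark; the white mark is opposite. The marks lie 62 to 86 mm from the axis on a dark round dial below the wheel, 176 mm across, its top 84 mm above the table.
- blue_stem (a joint): Stem angle, rad: 0 at the start (yellow pointer on white mark), grows counter-clockwise from above; 3.14 = pointer on green. The pointer, 8 mm wide, reaches 84 mm from the axis, past the rim, just over the dial. The wheel first turns freely 0.2 to 0.7 rad (varies) while the stem stands still, then carries it one for one, about 5 N at the knob. The stem stays where left.
- red_knob (a point): The same point on the crank knob of the red handwheel, on the other, otherwise identical valve (same sizes, dial and pointer), which is to be left alone. Which valve stands left and which right varies.
Mind the look-alikes: they are no part of the job. What is shaped like the part that bears blue_knob but brown is not meant.

How it is judged:
On the way:
1. the free play is taken up and the blue valve's stem begins to turn (value of joint blue_stem above 0.1 rad), for 0.1 s.
At the end, for the whole second after the job is handed in: The blue valve's stem stands at half a turn (3.14 rad) from closed, within 0.3 rad (17 degrees) either way, and is at rest (value of joint blue_stem between 2.84159 and 3.44159 rad and velocity of joint blue_stem between -0.05 and 0.05 rad/s); the robot touches nothing.
It fails at once if the red handwheel is turned: its knob moves more than 20 mm (distance of red_knob from where it was at the start of the episode above 0.02 m).
It also fails if it takes over 38 s, if anything falls off the work surface, if the arm or the gripper's body presses on something with over 40 N, if the wrist force passes 120 N, or if a joint passes its speed limit or range.

## Working session

There is one attempt and no reset: what is moved stays moved. The work goes in short steps, Python scripts to look and compute and a shell command to move; the robot and the scene stay as the last step left them, time stands still between calls to the robot, and variables do not carry over. Pictures are saved under pics/ and viewed, and the job is handed in when it is done.

```bash
mkdir -p pics; cat > h.py <<'E'
import numpy as np, cv2
from bench import monitor, capture, camera_info, order, arm
def snap(n,f):
    i=camera_info(n); p,d=capture(n); cv2.imwrite('pics/'+f+'.png',p[:,:,::-1]); np.savez('pics/'+f+'.npz',p=p,d=d,eye=i['eye'],att=i['attitude'],k=[i['fx'],i['fy'],i['cx'],i['cy']])
    return p,d,i
def world(d,i):
    v,u=np.mgrid[0:480,0:640]
    c=np.stack([(u-i['cx'])/i['fx']*d,(v-i['cy'])/i['fy']*d,d],-1)
    return c@np.array(i['attitude']).T+np.array(i['eye'])
E
python3 - <<'E'
from h import *
s=monitor.read_state(); print(s['time_s'],s['ee_pos'],s['ft_force'],s['grip_width'],arm.hold_point_z); print(s['tool_rot'])
for n in('scene','top'):
    p,d,i=snap(n,n+'0'); print(i['eye'])
E
```

```text
0.0 [ 0.17816336 -0.46651317  0.23042005] [-0.48340632  0.76307334 -0.23217061] 0.08541725168727043 0.0187
[[ 3.56751973e-01 -9.34198843e-01 -7.42231032e-04]
 [-9.34196852e-01 -3.56752745e-01  1.92868796e-03]
 [-2.06657102e-03  5.32665885e-06 -9.99997865e-01]]
[1.01710438 0.3259464  0.78138252]
[ 0.52508356 -0.01522031  0.94006022]
```

View pics/scene0.png

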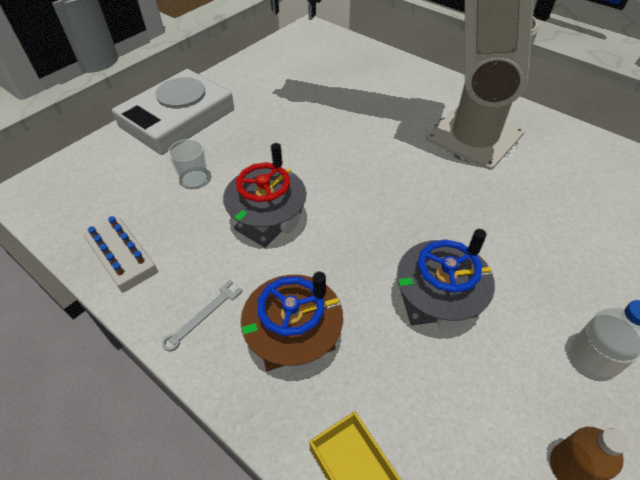

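View pics/top0.png

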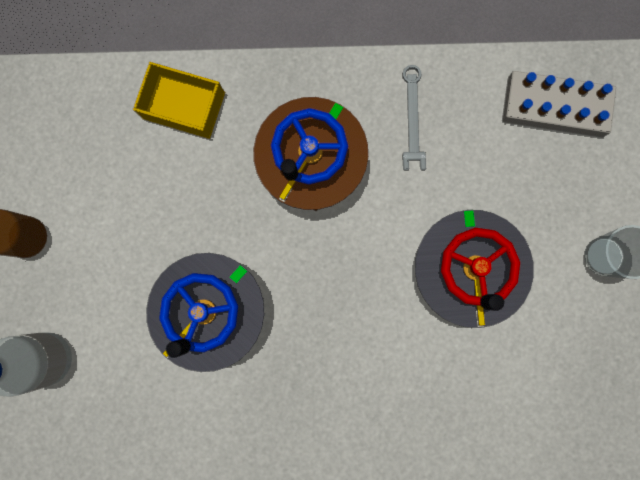

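Candidates in the top view: a blue wheel on a dark dial with its knob at (178,348), a blue wheel on a brown dial with its knob at (289,169), which is the look-alike, and a red wheel with its knob at (493,302). I choose the blue wheel on the dark dial and will measure it and check it in a crop.

```bash
python3 - <<'E'
from h import *
z=np.load('pics/top0.npz'); i=dict(eye=z['eye'],attitude=z['att'],fx=z['k'][0],fy=z['k'][1],cx=z['k'][2],cy=z['k'][3])
p=z['p'].astype(int);W=world(z['d'],i);print(i['attitude'])
v,u=np.mgrid[0:480,0:640]
R,G,B=p[...,0],p[...,1],p[...,2]
box=(u>135)&(u<275)&(v>245)&(v<380)
def show(n,m):
    P=W[m]; print(n,len(P),np.median(P,0).round(4),P.min(0).round(3),P.max(0).round(3)); return P
P=show('green',box&(G>R+50)&(G>B+50)&(abs(W[...,2]-.084)<.01))
P=show('yellow',box&(R>B+80)&(G>B+50))
P=show('blue rim',box&(B>R+60)&(W[...,2]>.1))
c,_ ,a=cv2.fitEllipse(cv2.convexHull((P[:,:2]*1000).astype(np.float32))) ;print('rim',c,_)
P=show('knobtop',box&(W[...,2]>.158)&(W[...,2]<.19))
P=show('knobtop2',box&(W[...,2]>.167)&(W[...,2]<.19)); 
print(cv2.minEnclosingCircle((P[:,:2]*1000).astype(np.float32)))
P=show('dial',box&(abs(W[...,2]-.084)<.006)); print(cv2.fitEllipse(cv2.convexHull((P[:,:2]*1000).astype(np.float32))))
P=show('redknob',(u>430)&(u<520)&(v>270)&(v<325)&(W[...,2]>.165))
P=show('brknob',(u>260)&(u<320)&(v>145)&(v<195)&(W[...,2]>.165))
cv2.imwrite('pics/crop0.png',cv2.resize(p[245:380,135:275][:,:,::-1].astype(np.uint8),None,fx=4,fy=4))
E
```

```text
[[-0.0186388  -0.99445719  0.10347703]
 [-0.99966354  0.02040298  0.01601668]
 [-0.01803914 -0.10314368 -0.99450288]]
green 159 [0.5623 0.1378 0.0843] [0.55  0.126 0.081] [0.575 0.15  0.089]
yellow 162 [0.4932 0.19   0.0944] [ 0.445 -0.015  0.083] [0.525 0.248 0.94 ]
blue rim 2407 [0.5116 0.1859 0.1257] [ 0.453 -0.015  0.118] [0.563 0.243 0.94 ]
rim (502.6711730957031, 109.82064056396484) (134.11871337890625, 274.6834411621094)
knobtop 275 [0.4617 0.2035 0.1791] [0.451 0.195 0.158] [0.472 0.216 0.183]
knobtop2 241 [0.4616 0.2044 0.1793] [0.451 0.195 0.168] [0.472 0.216 0.183]
((461.4062805175781, 205.8343505859375), 10.914994239807129)
dial 7771 [0.5097 0.1792 0.0835] [0.421 0.1   0.078] [0.595 0.276 0.09 ]
((507.71380615234375, 187.94851684570312), (174.94650268554688, 175.412353515625), 171.91360473632812)
redknob 268 [ 0.5151 -0.2148  0.1793] [ 0.504 -0.228  0.165] [ 0.525 -0.015  0.94 ]
brknob 233 [0.7006 0.0526 0.1794] [ 0.525 -0.015  0.165] [0.712 0.064 0.94 ]
```

View pics/crop0.png

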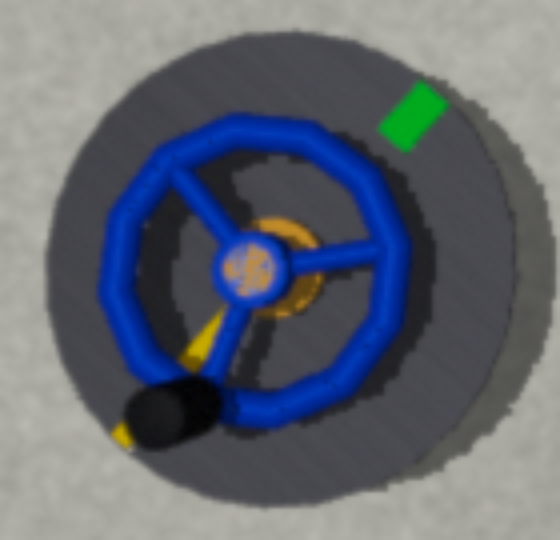

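The crop shows a blue wheel on a dark grey dial, with its green mark at upper right and its yellow pointer under the knob at lower left, so this is the right valve. The hub is at (0.508, 0.187) and the knob axis at (0.4615, 0.2055), radius 50 mm as stated. The knob top is at z≈0.181. The green mark lies at -42°, 74 mm out, as it should.

Next I go above the knob, yawing with the base.

```bash
python3 -m handwheel '[[[0,0,7],[0.014,0.037,0.005],0.085],[[0,0,14],[0.028,0.074,0.01],0.085],[[0,0,21],[0.042,0.111,0.015],0.085],[[0,0,28],[0.056,0.148,0.02],0.085],[[0,0,35],[0.07,0.185,0.025],0.085],[[0,0,42],[0.084,0.222,0.03],0.085],[[0,0,49],[0.098,0.259,0.03],0.085],[[0,0,56],[0.112,0.296,0.03],0.085]]' 60
python3 -m handwheel '[[[0,0,7],[0.016,0.036,0],0.085],[[0,0,14],[0.032,0.072,0],0.085],[[0,0,21],[0.048,0.108,0],0.085],[[0,0,28],[0.064,0.144,0],0.085],[[0,0,35],[0.08,0.18,0],0.085],[[0,0,37],[0.096,0.216,0],0.085],[[0,0,37],[0.112,0.252,0],0.085],[[0,0,37],[0.128,0.288,0],0.085]]'
```

```text
time_s: 0.77
ee_pos: [0.2904, -0.1694, 0.2615]
tool_rot: [[0.975, -0.222, 0.001], [-0.222, -0.975, -0.0], [0.001, 0.0, -1.0]]
ft_force: [1.1, 0.1, 0.4]
grip_width: 0.0849
time_s: 1.43
ee_pos: [0.4184, 0.119, 0.261]
tool_rot: [[0.914, 0.406, -0.0], [0.406, -0.914, -0.0], [-0.0, 0.0, -1.0]]
ft_force: [1.4, -0.3, 1.0]
grip_width: 0.0853
```

```bash
python3 -m handwheel '[[[0,0,0],[0.011,0.022,0],0.085],[[0,0,0],[0.022,0.044,0],0.085],[[0,0,0],[0.033,0.066,0],0.085],[[0,0,0],[0.043,0.086,0],0.085],[[0,0,0],[0.043,0.086,-0.01],0.085],[[0,0,0],[0.043,0.086,-0.02],0.085],[[0,0,0],[0.043,0.086,-0.02],0.085],[[0,0,0],[0.043,0.086,-0.02],0.085]]'
python3 - <<'E'
from h import *
p,d,i=snap('wrist','w1');W=world(d,i);s=monitor.read_state();print(s['ee_pos'])
m=(W[...,2]>.165)&(W[...,2]<.195)&(np.hypot(W[...,0]-.4615,W[...,1]-.2055)<.03)
P=W[m];print(len(P),P.min(0),P.max(0),cv2.minEnclosingCircle((P[:,:2]*1000).astype(np.float32)) if len(P) else 0)
snap('top','t1');snap('scene','s1')
E
```

```text
time_s: 2.1
ee_pos: [0.4601, 0.2017, 0.2401]
tool_rot: [[0.915, 0.404, -0.003], [0.404, -0.915, -0.002], [-0.003, 0.0, -1.0]]
ft_force: [1.0, 1.1, -0.5]
grip_width: 0.085
[0.46063314 0.20185678 0.24092048]
1489 [0.44944127 0.19579935 0.16502863] [0.47120279 0.21723869 0.18402367] ((460.1861877441406, 206.26319885253906), 11.060248374938965)
```

View pics/w1.png

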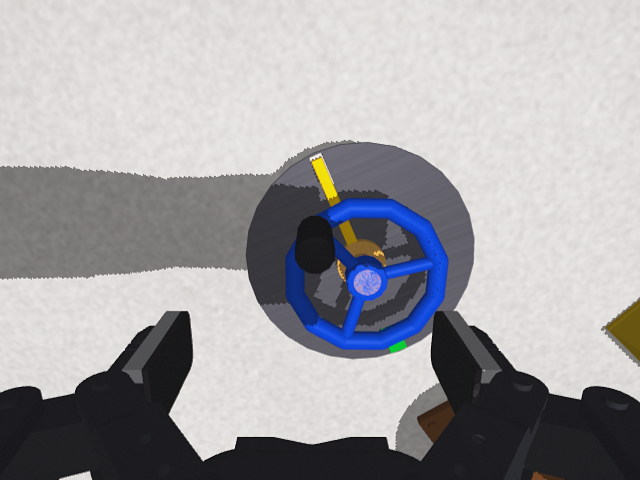

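The wrist view shows the knob top at (315,232) midway between the fingers, and the pointer on the white mark at (316,157). The wrist depth puts the knob at (0.460, 0.206), agreeing with the top camera. I descend and grip.

```bash
python3 -m handwheel '[[[0,0,0],[0,0.003,-0.02],0.085],[[0,0,0],[0,0.003,-0.04],0.085],[[0,0,0],[0,0.003,-0.06],0.085],[[0,0,0],[0,0.003,-0.08],0.085],[[0,0,0],[0,0.003,-0.098],0.085],[[0,0,0],[0,0.003,-0.098],0.02],[[0,0,0],[0,0.003,-0.098],0.01],[[0,0,0],[0,0.003,-0.098],0.01]]' 60
python3 -m handwheel '[[[0,0,0],[0,0,0],0.01],[[0,0,0],[0,0,0],0.01],[[0,0,0],[0,0,0],0.01],[[0,0,0],[0,0,0],0.01],[[0,0,0],[0,0,0],0.01],[[0,0,0],[0,0,0],0.01],[[0,0,0],[0,0,0],0.01],[[0,0,0],[0,0,0],0.01]]' 60
```

```text
time_s: 2.92
ee_pos: [0.4622, 0.206, 0.1448]
tool_rot: [[0.914, 0.405, 0.002], [0.405, -0.914, 0.001], [0.002, -0.0, -1.0]]
ft_force: [0.0, -0.2, 0.5]
grip_width: 0.051
time_s: 3.58
ee_pos: [0.462, 0.2064, 0.1447]
tool_rot: [[0.914, 0.405, 0.002], [0.405, -0.914, 0.001], [0.003, -0.0, -1.0]]
ft_force: [-1.5, -0.5, 7.1]
grip_width: 0.0208
```

The knob is held (20.8 mm opening, low forces). Next I compute the arc waypoints.

```bash
python3 - <<'E'
import numpy as np
h=np.array([.5078,.1875]);a0=np.arctan2(.206-h[1],.4615-h[0]);print(np.degrees(a0))
f=lambda a:.05*np.array([np.cos(a),np.sin(a)])
for k in range(5):
    s=a0+np.radians(48*k); print(k,[list((f(s+np.radians(6*j))-f(s)).round(4)) for j in range(1,9)])
E
```

```text
158.21992972290852
0 [[np.float64(-0.0017), np.float64(-0.005)], [np.float64(-0.0028), np.float64(-0.0101)], [np.float64(-0.0035), np.float64(-0.0153)], [np.float64(-0.0035), np.float64(-0.0205)], [np.float64(-0.0031), np.float64(-0.0257)], [np.float64(-0.002), np.float64(-0.0308)], [np.float64(-0.0005), np.float64(-0.0358)], [np.float64(0.0016), np.float64(-0.0406)]]
1 [[np.float64(0.0026), np.float64(-0.0046)], [np.float64(0.0056), np.float64(-0.0088)], [np.float64(0.009), np.float64(-0.0128)], [np.float64(0.0129), np.float64(-0.0163)], [np.float64(0.0171), np.float64(-0.0195)], [np.float64(0.0216), np.float64(-0.0221)], [np.float64(0.0263), np.float64(-0.0243)], [np.float64(0.0313), np.float64(-0.026)]]
2 [[np.float64(0.0051), np.float64(-0.0012)], [np.float64(0.0103), np.float64(-0.0018)], [np.float64(0.0155), np.float64(-0.0018)], [np.float64(0.0207), np.float64(-0.0014)], [np.float64(0.0259), np.float64(-0.0004)], [np.float64(0.0309), np.float64(0.0012)], [np.float64(0.0357), np.float64(0.0033)], [np.float64(0.0403), np.float64(0.0058)]]
3 [[np.float64(0.0043), np.float64(0.003)], [np.float64(0.0082), np.float64(0.0065)], [np.float64(0.0118), np.float64(0.0103)], [np.float64(0.0149), np.float64(0.0145)], [np.float64(0.0176), np.float64(0.019)], [np.float64(0.0198), np.float64(0.0237)], [np.float64(0.0215), np.float64(0.0287)], [np.float64(0.0226), np.float64(0.0338)]]
4 [[np.float64(0.0006), np.float64(0.0052)], [np.float64(0.0007), np.float64(0.0104)], [np.float64(0.0002), np.float64(0.0156)], [np.float64(-0.0008), np.float64(0.0208)], [np.float64(-0.0024), np.float64(0.0258)], [np.float64(-0.0044), np.float64(0.0306)], [np.float64(-0.007), np.float64(0.0352)], [np.float64(-0.01), np.float64(0.0394)]]
```

```bash
python3 -m handwheel '[[[0,0,0],[-0.0017,-0.005,0],0.01],[[0,0,0],[-0.0028,-0.0101,0],0.01],[[0,0,0],[-0.0035,-0.0153,0],0.01],[[0,0,0],[-0.0035,-0.0205,0],0.01],[[0,0,0],[-0.0031,-0.0257,0],0.01],[[0,0,0],[-0.002,-0.0308,0],0.01],[[0,0,0],[-0.0005,-0.0358,0],0.01],[[0,0,0],[0.0016,-0.0406,0],0.01]]' 60
python3 - <<'E'
from h import *
snap('top','t2')
E
```

```text
time_s: 4.25
ee_pos: [0.4609, 0.1666, 0.1447]
tool_rot: [[0.914, 0.407, -0.003], [0.407, -0.914, 0.004], [-0.001, -0.005, -1.0]]
ft_force: [-9.4, 2.3, 11.5]
grip_width: 0.0204
```

View pics/t2.png

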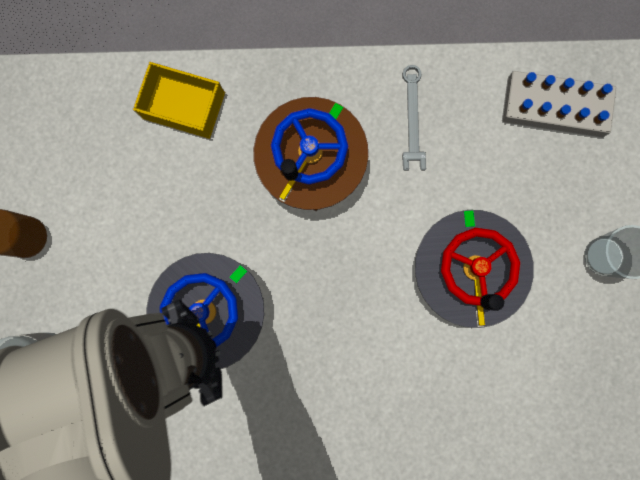

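The top view shows the wheel turning with the gripper; a spoke now points to about (222,290), and the red valve is untouched. Forces are small, so I continue.

```bash
python3 -m handwheel '[[[0,0,0],[0.0026,-0.0046,0],0.01],[[0,0,0],[0.0056,-0.0088,0],0.01],[[0,0,0],[0.009,-0.0128,0],0.01],[[0,0,0],[0.0129,-0.0163,0],0.01],[[0,0,0],[0.0171,-0.0195,0],0.01],[[0,0,0],[0.0216,-0.0221,0],0.01],[[0,0,0],[0.0263,-0.0243,0],0.01],[[0,0,0],[0.0313,-0.026,0],0.01]]'
```

```text
time_s: 4.97
ee_pos: [0.4922, 0.1373, 0.1447]
tool_rot: [[0.915, 0.405, -0.003], [0.405, -0.915, -0.004], [-0.004, 0.002, -1.0]]
ft_force: [-8.5, -6.5, 12.9]
grip_width: 0.0204
```

```bash
python3 -m handwheel '[[[0,0,0],[0.0051,-0.0012,0],0.01],[[0,0,0],[0.0103,-0.0018,0],0.01],[[0,0,0],[0.0155,-0.0018,0],0.01],[[0,0,0],[0.0207,-0.0014,0],0.01],[[0,0,0],[0.0259,-0.0004,0],0.01],[[0,0,0],[0.0309,0.0012,0],0.01],[[0,0,0],[0.0357,0.0033,0],0.01],[[0,0,0],[0.0403,0.0058,0],0.01]]'
python3 - <<'E'
from h import *
snap('wrist','w3')
snap('scene','s3')
E
```

```text
time_s: 5.63
ee_pos: [0.5348, 0.143, 0.1448]
tool_rot: [[0.915, 0.404, 0.001], [0.404, -0.915, -0.004], [-0.001, 0.004, -1.0]]
ft_force: [-3.5, -6.7, 8.1]
grip_width: 0.0202
```

View pics/w3.png

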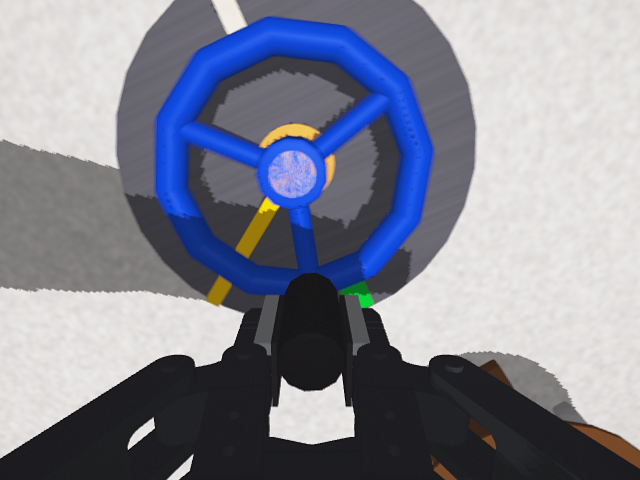

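View pics/s3.png

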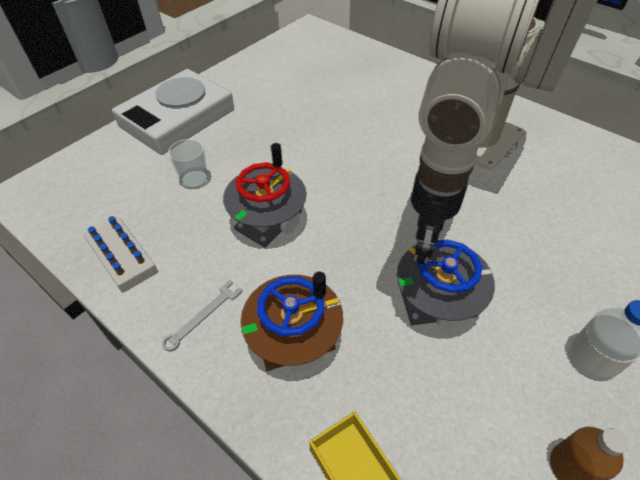

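The wrist view shows the pointer tip at (215,300), short of the green mark at (360,297), with the white mark bare at (228,12). I measure the pointer's angle.

```bash
cat >> h.py <<'E'
def pointer(f,hub=(.508,.1875)):
    z=np.load('pics/'+f+'.npz'); k=z['k'];i=dict(eye=z['eye'],attitude=z['att'],fx=k[0],fy=k[1],cx=k[2],cy=k[3])
    W=world(z['d'],i);p=z['p'].astype(np.uint8)
    H=cv2.cvtColor(p,cv2.COLOR_RGB2HSV)
    dx=W[...,0]-hub[0];dy=W[...,1]-hub[1];r=np.hypot(dx,dy)
    dial=(W[...,2]>.075)&(W[...,2]<.1)&(r<.092)&(z['d']>0)
    print('dialfit',cv2.fitEllipse(cv2.convexHull((W[dial&(r>.05)][:,:2]*1000).astype(np.float32)))[:2])
    for n,m in dict(yellow=(H[...,0]>15)&(H[...,0]<35)&(H[...,1]>150)&(H[...,2]>60)&(r>.03)&(r<.086),green=(H[...,0]>45)&(H[...,0]<80)&(H[...,1]>120)&(r>.055)).items():
        m=m&dial
        if m.sum()<5: print(n,'few');continue
        P=W[m]; a=np.degrees(np.arctan2(dy[m].mean(),dx[m].mean())); print(n,m.sum(),a.round(1),'r',r[m].min().round(3),r[m].max().round(3))
        o=m&(r>.06)
        if o.sum()>5: print('  outer',np.degrees(np.arctan2(dy[o].mean(),dx[o].mean())).round(1),o.sum())
E
python3 -c "
from h import *
pointer('w3');pointer('w1');pointer('top0')"
```

```text
dialfit ((507.1770935058594, 186.31886291503906), (171.00083923339844, 176.97891235351562))
yellow 1065 -98.7 r 0.03 0.086
  outer -98.5 392
green 419 -40.8 r 0.07 0.086
  outer -40.8 419
dialfit ((506.8470153808594, 187.4244384765625), (175.10536193847656, 175.56748962402344))
yellow 628 138.3 r 0.03 0.085
  outer 138.2 401
green 125 -42.7 r 0.061 0.086
  outer -42.7 125
dialfit ((507.71380615234375, 187.94851684570312), (174.94650268554688, 175.412353515625))
yellow 71 136.4 r 0.031 0.085
  outer 137.0 15
green 167 -42.3 r 0.061 0.086
  outer -42.3 167
```

The pointer stands at -98.7° and has to reach about -42°, so 56° remains. I do a 48° call and measure again.

```bash
python3 -m handwheel '[[[0,0,0],[0.0043,0.003,0],0.01],[[0,0,0],[0.0082,0.0065,0],0.01],[[0,0,0],[0.0118,0.0103,0],0.01],[[0,0,0],[0.0149,0.0145,0],0.01],[[0,0,0],[0.0176,0.019,0],0.01],[[0,0,0],[0.0198,0.0237,0],0.01],[[0,0,0],[0.0215,0.0287,0],0.01],[[0,0,0],[0.0226,0.0338,0],0.01]]'
python3 -c "
from h import *
snap('wrist','w4');pointer('w4')"
```

```text
time_s: 6.4
ee_pos: [0.5569, 0.1774, 0.1447]
tool_rot: [[0.915, 0.404, 0.0], [0.404, -0.915, -0.003], [-0.001, 0.003, -1.0]]
ft_force: [-3.2, -6.0, 8.8]
grip_width: 0.0203
dialfit ((506.6744689941406, 187.45501708984375), (175.1049041748047, 175.7517547607422))
yellow 642 -49.6 r 0.03 0.054
green few
```

View pics/w4.png

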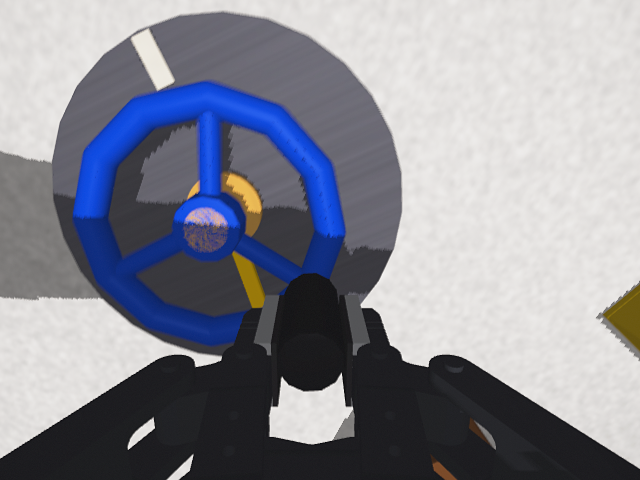

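The pointer is at -49.6°, pointing along the line opposite the white mark at (152,60). I go about 8° further, let it settle, then release and lift.

```bash
python3 -m handwheel '[[[0,0,0],[0.0006,0.0035,0],0.01],[[0,0,0],[0.0008,0.0068,0],0.01],[[0,0,0],[0.0008,0.0068,0],0.01],[[0,0,0],[0.0008,0.0068,0],0.01],[[0,0,0],[0.0008,0.0068,0],0.01],[[0,0,0],[0.0008,0.0068,0],0.03],[[0,0,0],[0.0008,0.0068,0],0.05],[[0,0,0],[0.0008,0.0068,0],0.07]]'
python3 -m handwheel '[[[0,0,0],[0,0,0],0.07],[[0,0,0],[0,0,0],0.07],[[0,0,0],[0,0,0],0.07],[[0,0,0],[0,0,0],0.07],[[0,0,0],[0,0,0.02],0.07],[[0,0,0],[0,0,0.04],0.07],[[0,0,0],[0,0,0.06],0.07],[[0,0,0],[0,0,0.08],0.07]]'
python3 -c "
from h import *
snap('wrist','w5');pointer('w5');print(monitor.read_state()['ft_force'])"
```

```text
time_s: 7.12
ee_pos: [0.5581, 0.1858, 0.1432]
tool_rot: [[0.914, 0.405, 0.0], [0.405, -0.914, 0.0], [0.0, -0.0, -1.0]]
ft_force: [-0.8, 0.0, -0.1]
grip_width: 0.0531
time_s: 7.78
ee_pos: [0.5578, 0.1857, 0.224]
tool_rot: [[0.914, 0.405, -0.0], [0.405, -0.914, -0.0], [-0.0, -0.0, -1.0]]
ft_force: [-0.1, -0.5, 0.1]
grip_width: 0.07
dialfit ((506.7283935546875, 187.45631408691406), (175.0563507080078, 175.58717346191406))
yellow 577 -41.7 r 0.03 0.085
  outer -41.3 255
green 110 -46.0 r 0.068 0.086
  outer -46.0 110
[ 0.4513096  -0.2310246   2.69446255]
```

View pics/w5.png

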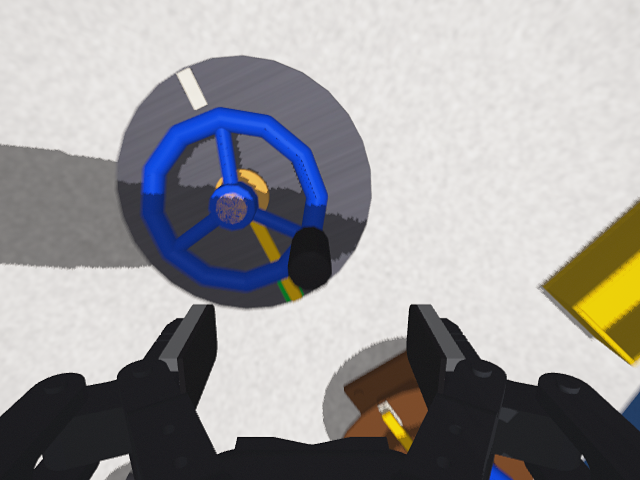

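The wrist view shows the pointer over the green mark at about (290,290), at -41.7° against -42.3° for the mark. The knob at (310,258) is free of the fingers. I lift a little further, settle and check once more.

```bash
python3 -m handwheel '[[[0,0,0],[0,0,0.015],0.07],[[0,0,0],[0,0,0.03],0.07],[[0,0,0],[0,0,0.03],0.07],[[0,0,0],[0,0,0.03],0.07],[[0,0,0],[0,0,0.03],0.07],[[0,0,0],[0,0,0.03],0.07],[[0,0,0],[0,0,0.03],0.07],[[0,0,0],[0,0,0.03],0.07]]'
python3 -c "
from h import *
snap('wrist','w6');pointer('w6')
z=np.load('pics/top0.npz')
p,d,i=snap('top','t6');W=world(d,i);v,u=np.mgrid[0:480,0:640]
m=(u>430)&(u<520)&(v>270)&(v<325)&(W[...,2]>.165)&(W[...,2]<.2);print('redknob',np.median(W[m],0))
print(order.job_done())"
```

```text
time_s: 8.5
ee_pos: [0.5576, 0.1856, 0.2523]
tool_rot: [[0.914, 0.405, -0.002], [0.405, -0.914, -0.001], [-0.002, -0.0, -1.0]]
ft_force: [0.4, 0.2, 1.1]
grip_width: 0.0698
dialfit ((506.8194580078125, 187.44151306152344), (175.06378173828125, 175.32456970214844))
yellow 481 -40.7 r 0.03 0.082
  outer -40.7 236
green 142 -44.5 r 0.066 0.085
  outer -44.5 142
redknob [ 0.51494688 -0.21553071  0.17911581]
the job is handed in; nothing more can be done
None
```

The valve with the blue handwheel on the dark dial is open: its stem has made about half a turn and its yellow pointer sits on the green mark. I gripped the crank knob, turned the wheel counter-clockwise through the free play (about 20°) and on to the mark. Then I let go, lifted clear and handed the job in at about 8.6 s of the 38 s allowed.

- **Pointer:** it went from about 138° to -41° in world axes. That is about 3.15 rad of stem travel, against the 3.14 ± 0.3 wanted. The last two readings were -41.7° and -40.7°, and the green mark measured about -42.5° while still uncovered. In the last pictures the mark read 2–4° lower, because the pointer partly covers it.
- **Robot clear:** the fingers were open with the TCP at z = 0.25 m, about 70 mm above the knob's top. The force reading was near zero.
- **Red valve:** its knob measured within 1 mm of where it started.
- **Look-alike:** I did not touch the blue wheel on the brown dial.

No checks failed. I did not take a separate reading of the stem's speed, but the stem stays where it is left and the two readings agreed within 1°.

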